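# Hold a grease gun on the cutter guide's nipple

### The arm

A 6-joint arm with a two-finger parallel gripper is mounted at the origin on the work surface. World frame = base frame: x ahead of the robot, y to its left, z up, the work surface at z = 0. Lengths are in m, angles in rad, forces in N, time in s.
With the tool pointing down it reaches from about 0.425 to 0.95 m from the base axis. Payload 3.5 kg.
Tool frame: the origin (TCP) lies between the finger pads; the fingertips stand 17 mm ahead of it and the grasp point (between the pads) lies 2 mm behind it (ctrl.tip_reach is the distance from the TCP to the fingertips, in m); z points along the fingers, y is the direction in which the jaws open and shut (so a half turn about z gives the same grasp; the last joint's range is limited). The gripper opens to 85 mm and grips with 20 to 120 N. Pads are 22 mm wide; open, the fingers measure 114 mm over their backs; the gripper's body (76 mm by 85 mm) begins 54 mm behind the grasp point. The pads swing forward as they close: fully open they stand 13 mm farther back than shut.
Start: joints at [-1.299, 0.286, 1.577, -0, 1.279, -0.15], TCP at [0.276, -0.616, 0.248] pointing down, gripper open.
Joint ranges: [-2.77, 2.77], [-0.9, 2.22], [0.21, 2.48], [-1.53, 4.67], [0.24, 2.81], [-2.84, 2.84]. Speed limits (rad/s): [2.79, 2.79, 3.14, 3.14, 3.14, 3.14].

### API

Orientations are given as a unit quaternion [x, y, z, w].
In Python, from plant import monitor, imaging, workorder, ctrl gives the robot as it stands.
- The arm moves only by the tool send_rows, never from a script. Its argument "rows" is a list of rows, each a list of 4 numbers: the shift along the world's x, y, z normalised to -1 to 1, where 1 is 0.3 m, then the turn about the world's z normalised to -1 to 1, where 1 is 360 degrees. A call has 1 to 20 rows; each row is the pose to reach, as a shift and turn from the pose commanded when the call began, turning the shorter way round; what a row does not reach only later rows make up. A row lasts 1/8 s, in which the tool goes at most 62.5 mm and 10.7 degrees, less where a joint would pass 70% of its speed; a pose out of reach is approached as far as the arm can. A call with a number of a shift or a turn outside -1 to 1 is refused whole. A call with a gripper value outside its range is refused whole. "jaw" is the closure, from 0 (fully open) to 1 (shut), set as the call begins (left out, the last holds). The fingers move at their own pace and stop on an object; "newtons" is the grip in N (left out, the last holds). Time passes only in rows, so rows that repeat a pose let the fingers close. It gives the time, the measured TCP pose, the force and the opening at its end, in the units of the state.
- monitor.get_state(): the state, without advancing time (a new reading comes with each control period).
- imaging.read_camera(name): name is "scene" or "top" or "wrist"; returns the picture (420x560x3 uint8, red, green, blue); there is no depth.
- imaging.calibration(name): a dict with "intrinsics" (3x3 intrinsics, pixels), "dist_coeffs" ([k1, k2, p1, p2, k3] as OpenCV has them; the pictures are not rectified), "cam_to_world" (4x4, takes a point from camera to world coordinates). Camera axes: x right, y up, looking along -z (the intrinsics and any distortion apply to the point x, -y, -z); pixel columns grow to the right and rows downward; lengths in m; the calibration is good to about 2 mm. A picture is of the moment at which its call begins: read the wrist's pose just before it. calibration takes no time and is no camera call; for the wrist camera it gives the pose at the moment of the call.
- workorder.sign_off(): hands the job in, once; it reports no verdict.
The state is a dict: "time": time; "qpos": joint angles; "dq": joint speeds; "joint_efforts": joint torques, N m; "eef_pos": TCP position; "tcp_rot": TCP orientation; "contact_force": force on the tool from outside, world axes, zero at the start; "wrist_torque": the same for the moment, N m; "opening": opening from 0.0 (shut) to 1.0 (fully open).
Only numpy, scipy, OpenCV 4.12 (cv2) and the standard library are available. Lean on these libraries where they do the work, as an engineer would, in place of code of your own. Each camera call takes 0.05 s, during which the arm holds its last target.

### The job

The linear guide from the class's card cutter needs grease. Draw the small push-type grease gun out of the open end of its slotted dock, press its coupler squarely onto the tilted grease nipple until the collar snaps past the two spring catches, and push on until the spring seat round the nipple is fully down. Finish while still gripping the gun and holding it pressed there (the spring pushes it back if you let up), and leave the mouse, phone, carton and tape roll where they are.

Things in the scene. Friction and masses are not known exactly. Their poses are not given: they have to be found in the camera images.
- gun: Push-type grease gun, 220 g, 126 mm long, round about its z axis. Origin: centre of the coupler's open mouth; +z runs to the barrel end (up while it stands in the dock). From the mouth: steel nose with a socket 11 mm wide, 29 mm deep; tapered collar 22 mm across, widest at z 3 to 6 mm; 16 mm neck to z 30; black guard disc; barrel; end cap 22 mm across, z 118 to 126.
- gun_barrel (a point): Point on the gun's axis 95 mm above the mouth, in the smooth steel barrel (28 mm across, z 46 to 118 mm above the mouth): a good place to grip it.
- gun_guard (a point): Centre of the gun's black guard disc, 46 mm across and 6 mm thick, 40 to 46 mm above the mouth. In the dock the gun stands upright, hanging by this disc with its mouth 15 mm above the table.
- dock: Fixed aluminium dock, 100 x 70 mm, 72 mm high. Origin: centre of its underside, z up. A T-slot runs along its x axis, x -45 to +45 mm, open at -x (roughly towards the robot), closed at +x. The guard disc rests on ledges 55 mm up, under two lips (66 to 72 mm up, 34 mm apart): the gun, on the dock's midline, cannot be lifted out, only slid level towards -x. Play: 5 mm up, 2 mm to each side.
- dock_mouth (a point): Middle of the slot's open end, at ledge height (x -45 mm, 55 mm up). The guard disc is clear of the lips, and the gun free to lift, once the gun's axis is 25 mm or more beyond this point (70 mm from the dock's origin). Below the ledges the nose runs in a slot 26 mm wide.
- guide: Fixed linear guide: aluminium base 60 x 200 x 20 mm (long along its y), rail, and dark carriage block to 54 mm high. Origin: centre of its underside, z up. The grease fitting leans out of the carriage towards the guide's -x.
- nipple: Grease fitting fixed on the guide, 85 mm above the table, its axis leaning 30 degrees from vertical towards the guide's -x (roughly towards the robot). Origin: on the axis, in the top face of the free spring seat; +z outwards along the nipple, +y across the two catches. The catches stand on posts 23 to 30 mm from the axis, tops at z 13 mm. Nothing overhangs it.
- nipple_tip (a point): Tip of the nipple, a steel pin 7 mm thick with a round head, 14 mm along +z from the fitting's origin. The gun's socket goes over it.
- seat (a joint): Dark round spring seat (24 mm across) at the nipple's foot: 0 free, 0.009 m fully down (stop), along the nipple's axis. The coupler's rim pushes it: mouth 8 mm below the fitting's origin = 0.008. Its spring takes 7 N to start, 13 N fully down. If let go, it pushes the gun back.
- catch_a (a joint): Spring catch on the fitting's +y side: 0 sprung in, to 0.005 m pushed outwards. Round nose 8 mm thick, centred 6.5 mm above the fitting's origin; the two noses leave a 17 mm gap, which the 22 mm collar forces open with about 6 N. The collar meets them with the mouth 9 mm above the origin and is past with it about 3 mm below.
- catch_b (a joint): The same catch on the fitting's -y side.
- mouse: Black computer mouse, 104 x 60 x 34 mm, bystander. Origin at the centre of its underside.
- phone: Dark phone lying flat, 150 x 73 x 9 mm, bystander. Origin at the centre of its underside.
- carton: Small white carton, 80 x 60 x 45 mm, bystander. Origin at the centre of its underside.
- tape: Cardboard-coloured tape roll lying flat, 84 mm across, 20 mm high, bystander. Origin at the centre of its underside.
Mind the look-alikes: they are no part of the job. What is shaped like the gun but red or yellow is not meant.

How it is judged:
By the outcome, as a careful person would: the job done as asked, in the order asked, and still so for the second after the job is handed in, while the arm keeps its last pose, push and grip.
It also fails if it takes over 45 s, if anything falls off the work surface, if the arm or the gripper's body presses on something with over 40 N, if the wrist force passes 120 N, or if a joint passes its speed limit or range.

## Working session

There is one attempt and no reset: what is moved stays moved. The work goes in short steps, Python scripts to look and compute and a tool call to move; the robot and the scene stay as the last step left them, time stands still between calls to the robot, and variables do not carry over. Pictures are saved under pics/ and viewed, and the job is handed in when it is done.

Besides the shell and the picture viewer there is one more tool, called after "Request:" as name(argument=value, ...) on one line, values as JSON. send_rows: Moves the arm, as the interface text tells. Scaled input: -1 to 1 covers 0.3 m each way for a shift and 360 degrees each way for a turn. Its arguments: {"type":"object","properties":{"rows":{"type":"array"},"jaw":{"type":"number"},"newtons":{"type":"number"}},"required":["rows"]}

```bash
ls; mkdir -p pics
cat > h.py <<'E'
import numpy as np, cv2
from plant import monitor, imaging, workorder, ctrl
def grab(n,f=None):
    c=imaging.calibration(n); im=imaging.read_camera(n)
    if f: cv2.imwrite('pics/'+f,im[:,:,::-1])
    return im,c
def ray(c,uv):
    K=np.array(c['intrinsics'],float);d=np.array(c['dist_coeffs'],float);T=np.array(c['cam_to_world'])
    p=cv2.undistortPoints(np.array(uv,float).reshape(-1,1,2),K,d).reshape(-1,2)
    r=np.c_[p[:,0],-p[:,1],-np.ones(len(p))]@T[:3,:3].T
    return T[:3,3],r/np.linalg.norm(r,axis=1)[:,None]
def atz(c,uv,z):
    o,r=ray(c,uv); return o+r*((z-o[2])/r[:,2])[:,None]
def proj(c,P):
    K=np.array(c['intrinsics'],float);d=np.array(c['dist_coeffs'],float);T=np.array(c['cam_to_world'])
    q=(np.atleast_2d(P)-T[:3,3])@T[:3,:3]; q=q*[1,-1,-1]
    return cv2.projectPoints(q,np.zeros(3),np.zeros(3),K,d)[0].reshape(-1,2)
def tri(obs):
    A=np.zeros((3,3));b=np.zeros(3)
    for c,uv in obs:
        o,r=ray(c,[uv]);M=np.eye(3)-np.outer(r[0],r[0]);A+=M;b+=M@o
    return np.linalg.solve(A,b)
E
python3 - <<'E'
from h import *
import pickle
s=monitor.get_state();print({k:np.round(v,3).tolist() for k,v in s.items()})
print([a for a in dir(ctrl) if a[0]!='_'])
cs={}
for n in ['scene','top','wrist']:
    im,c=grab(n,n+'0.png');cs[n]=c
    print(n,np.round(c['cam_to_world'],3).tolist(),np.round(c['intrinsics'],1).tolist(),c['dist_coeffs'])
pickle.dump(cs,open('c0.pkl','wb'))
E
```

```text
pics
{'time': 0.0, 'qpos': [-1.299, 0.287, 1.578, 0.0, 1.279, -0.15], 'dq': [0.002, 0.001, -0.0, -0.0, 0.001, 0.0], 'joint_efforts': [0.0, -40.598, -29.262, -0.0, 0.006, -0.0], 'eef_pos': [0.276, -0.615, 0.247], 'tcp_rot': [0.978, 0.209, -0.0, -0.001], 'contact_force': [0.083, -0.232, -1.038], 'wrist_torque': [-0.005, -0.059, 0.027], 'opening': 1.0}
['Unreachable', 'tip_reach']
scene [[0.761, -0.536, 0.365, 0.952], [0.649, 0.63, -0.427, -0.384], [-0.001, 0.562, 0.827, 0.895], [0.0, 0.0, 0.0, 1.0]] [[449.4, 0.0, 276.6], [0.0, 449.4, 218.6], [0.0, 0.0, 1.0]] [-0.05696697  0.          0.          0.          0.        ]
top [[0.02, 0.982, -0.189, 0.405], [-1.0, 0.02, 0.002, 0.026], [0.006, 0.189, 0.982, 1.007], [0.0, 0.0, 0.0, 1.0]] [[451.2, 0.0, 276.5], [0.0, 451.2, 212.9], [0.0, 0.0, 1.0]] [-0.11557447  0.          0.          0.          0.        ]
wrist [[0.409, 0.88, 0.24, 0.337], [-0.912, 0.396, 0.105, -0.588], [-0.003, -0.262, 0.965, 0.373], [0.0, 0.0, 0.0, 1.0]] [[333.1, 0.0, 275.6], [0.0, 333.1, 206.9], [0.0, 0.0, 1.0]] [-0.08311082  0.          0.          0.          0.        ]
```

View pics/scene0.png

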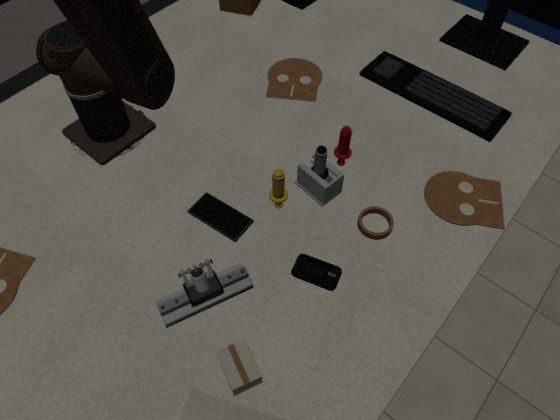

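View pics/top0.png

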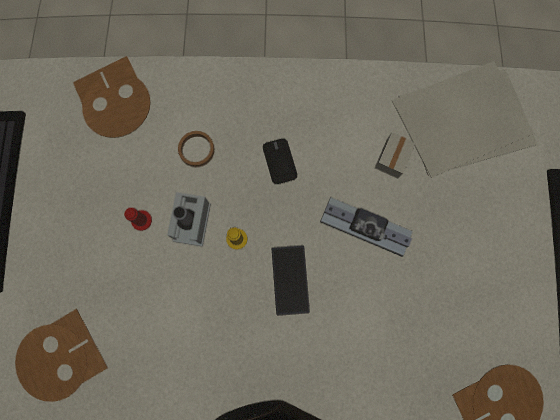

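View pics/wrist0.png

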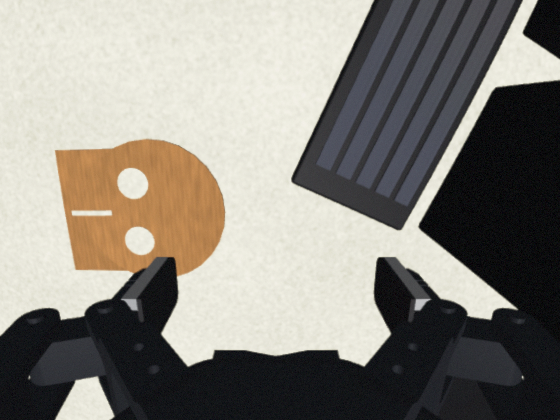

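Run:
```python
import cv2,numpy as np
def crop(f,x0,y0,x1,y1,k,o):
    im=cv2.imread('pics/'+f)[y0:y1,x0:x1]
    im=np.clip(255*(im/255.)**0.6*1.2,0,255).astype(np.uint8)
    cv2.imwrite('pics/'+o,cv2.resize(im,None,fx=k,fy=k,interpolation=cv2.INTER_CUBIC))
crop('top0.png',110,170,260,260,5,'top0_dock.png')
crop('top0.png',310,180,420,265,7,'top0_guide.png')
crop('scene0.png',255,110,365,215,5,'scene0_dock.png')
crop('scene0.png',150,245,260,330,7,'scene0_guide.png')
```

```text
(no output)
```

View pics/top0_dock.png

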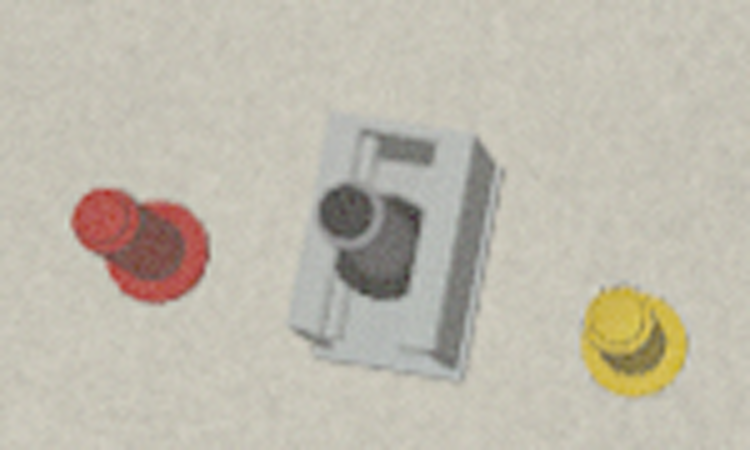

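View pics/top0_guide.png

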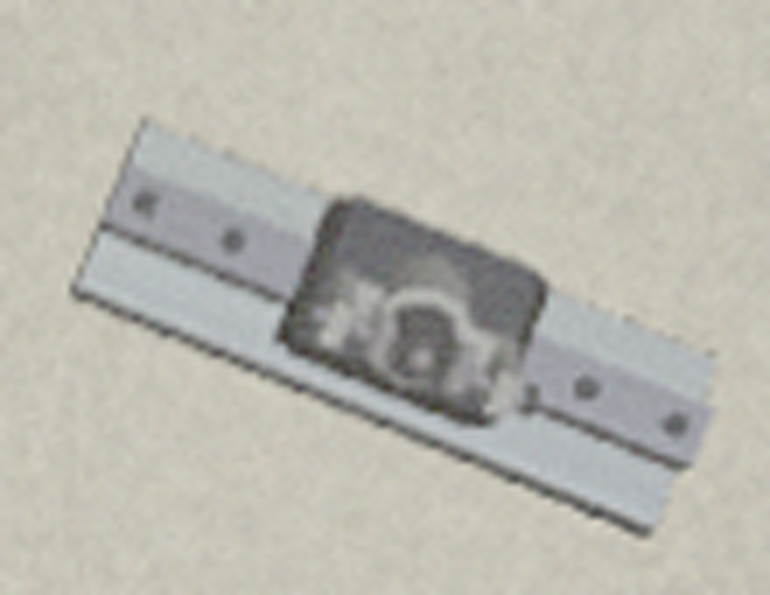

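View pics/scene0_dock.png

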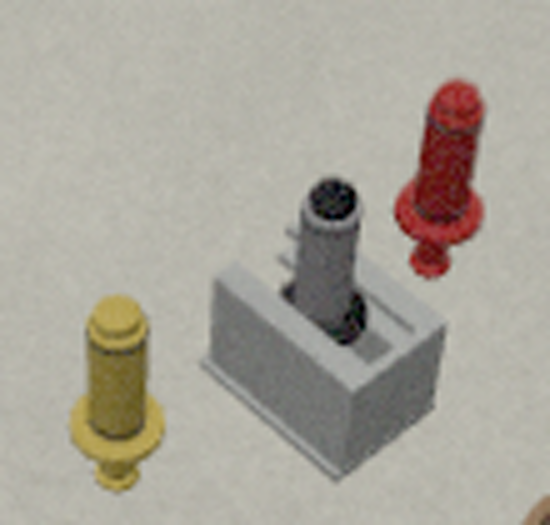

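View pics/scene0_guide.png

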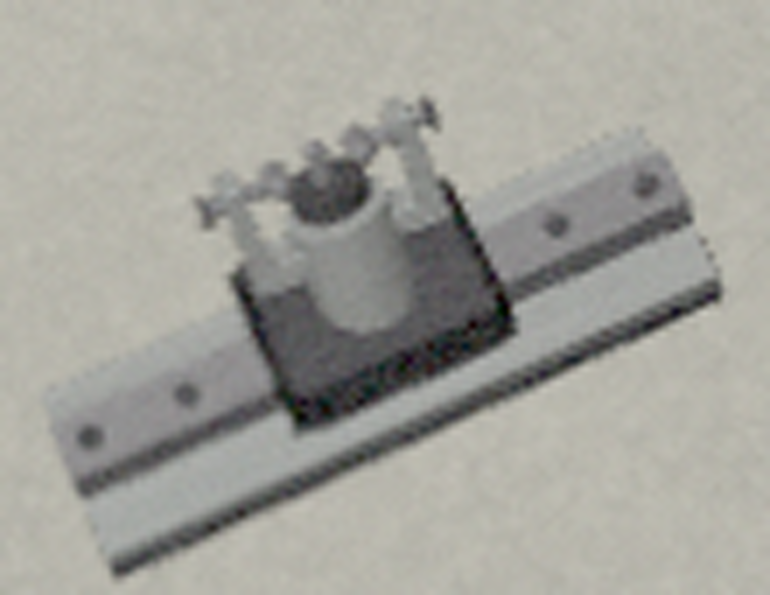

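Run:
```python
from h import *
import pickle
cs=pickle.load(open('c0.pkl','rb'));c=cs['top']
d=np.array([[330,113],[475,135],[290,328],[440,362]])/5+[110,170]
P=atz(c,d-0.4,.072)[:,:2];print(P.round(4))
print('w',np.linalg.norm(P[1]-P[0]),np.linalg.norm(P[3]-P[2]),'l',np.linalg.norm(P[0]-P[2]),np.linalg.norm(P[1]-P[3]))
print('ang',np.degrees([np.arctan2(*(P[0]-P[2])[::-1]),np.arctan2(*(P[1]-P[3])[::-1]),np.arctan2(*(P[0]-P[1])[::-1])-np.pi/2]),P.mean(0))
g=np.array([[145,120],[75,290],[715,352],[650,532]])/7+[310,180]
P=atz(c,g-0.4,.02)[:,:2];print(P.round(4))
print('w',np.linalg.norm(P[1]-P[0]),np.linalg.norm(P[3]-P[2]),'l',np.linalg.norm(P[0]-P[2]),np.linalg.norm(P[1]-P[3]))
print('ang',np.degrees([np.arctan2(*(P[0]-P[1])[::-1]),np.arctan2(*(P[2]-P[3])[::-1]),np.arctan2(*(P[0]-P[2])[::-1])-np.pi/2,np.arctan2(*(P[1]-P[3])[::-1])-np.pi/2]),P.mean(0))
# gun cap top center z=.141
cap=np.array([[347,214]])/5+[110,170]-.4
print('cap',atz(c,cap,.141))
s=np.array([[332,200]])/5+[255,110]-.4
print('cap scene',atz(cs['scene'],s,.141), tri([(c,cap[0]),(cs['scene'],s[0])]))
# nipple tip
t1=np.array([421,352])/7+[310,180]-.4; t2=np.array([317,150])/7+[150,245]-.4
print('tip',tri([(c,t1),(cs['scene'],t2)]))
ys=np.array([632,340])/5+[110,170]-.4
print('yellow',atz(c,[ys],.045),'phone',atz(c,[[272,247],[304,246],[309,313],[277,315]],.009).round(3).tolist())
```

```text
[[0.6258 0.2406]
 [0.6174 0.1776]
 [0.5327 0.2518]
 [0.5198 0.1875]]
w 0.06351463198901311 0.06556036877489484 l 0.09382228448310383 0.09809067673925705
ang [-6.88386695 -5.80137544 -7.64462037] [0.57392022 0.21437048]
[[ 0.6348 -0.0967]
 [ 0.5788 -0.0742]
 [ 0.5628 -0.2801]
 [ 0.5047 -0.2572]]
w 0.060280775323315695 0.06240999755141176 l 0.19703331417737016 0.1974195247305152
ang [-21.9254887  -21.56465382 -21.43221784 -22.05078008] [ 0.57026483 -0.17704798]
cap [[0.56890305 0.21537815 0.141     ]]
cap scene [[0.57321299 0.21414494 0.141     ]] [0.57038993 0.21712182 0.13619997]
tip [ 0.54928287 -0.16744646  0.09749838]
yellow [[0.53448969 0.10972609 0.045     ]] phone [[0.52, 0.032, 0.009], [0.524, -0.039, 0.009], [0.377, -0.051, 0.009], [0.372, 0.018, 0.009]]
```

Request:
send_rows(rows=[[0.35, 1, 0.1, -0.04], [0.35, 1, 0.1, -0.04], [0.35, 1, 0.1, -0.04], [0.35, 1, 0.1, -0.04], [0.35, 1, 0.1, -0.04], [0.35, 1, 0.1, -0.04]], jaw=0, newtons=30)

```text
time: 0.9
eef_pos: [0.3823, -0.3127, 0.2787]
tcp_rot: [0.996, 0.087, 0.0, 0.0]
contact_force: [-0.8, -0.3, -0.2]
opening: 1.0
```

Request:
send_rows(rows=[[0.3, 1, 0, -0.046], [0.3, 1, 0, -0.046], [0.3, 1, 0, -0.046], [0.3, 1, 0, -0.046], [0.3, 1, 0, -0.046], [0.3, 1, 0, -0.046]])

```text
time: 1.65
eef_pos: [0.4719, -0.0132, 0.278]
tcp_rot: [0.998, -0.057, -0.0, -0.0]
contact_force: [0.4, -1.1, -0.7]
opening: 0.998
```

Run:
```python
from h import *
s=monitor.get_state();print({k:np.round(s[k],4).tolist() for k in ['time','qpos','eef_pos','tcp_rot','opening']})
```

```text
{'time': 1.65, 'qpos': [-0.2434, -0.199, 2.0246, 0.0002, 1.3164, 1.4407], 'eef_pos': [0.4719, -0.0132, 0.278], 'tcp_rot': [0.9984, -0.0566, -0.0002, -0.0001], 'opening': 0.9978}
```

Request:
send_rows(rows=[[0.33, 0.763, 0, 0], [0.33, 0.763, 0, 0], [0.33, 0.763, 0, 0], [0.33, 0.763, 0, 0], [0.33, 0.763, 0, 0], [0.33, 0.763, 0, 0]])

```text
time: 2.4
eef_pos: [0.5708, 0.2116, 0.2775]
tcp_rot: [0.998, -0.06, -0.001, 0.001]
contact_force: [0.1, -0.8, 0.2]
opening: 1.003
```

Run:
```python
from h import *
import pickle
s=monitor.get_state();print({k:np.round(s[k],4).tolist() for k in ['time','qpos','eef_pos','tcp_rot','opening']})
im,c=grab('wrist','wrist1.png');pickle.dump(c,open('c1.pkl','wb'))
```

```text
{'time': 2.4, 'qpos': [0.1889, 0.1215, 1.7151, -0.001, 1.3065, 1.8797], 'eef_pos': [0.5708, 0.2116, 0.2775], 'tcp_rot': [0.9982, -0.0598, -0.0006, 0.0006], 'opening': 1.0026}
```

View pics/wrist1.png

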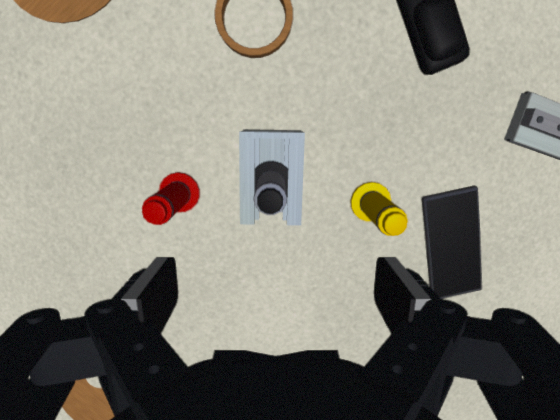

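Run:
```python
from h import *
import pickle
c=pickle.load(open('c1.pkl','rb'))
im=cv2.imread('pics/wrist1.png');cv2.imwrite('pics/w1c.png',cv2.resize(im[115:235,220:325],None,fx=5.5,fy=5,interpolation=cv2.INTER_CUBIC))
print('cap',atz(c,[[270.5,201]],.141))
P=atz(c,[[240,131],[303.5,131],[302,224],[240.5,224]],.072);print(P.round(4),P.mean(0))
```

```text
cap [[0.5707515  0.21585047 0.141     ]]
[[0.6269 0.2398 0.072 ]
 [0.6195 0.1783 0.072 ]
 [0.5249 0.1892 0.072 ]
 [0.5326 0.2532 0.072 ]] [0.5759642  0.21512269 0.072     ]
```

View pics/w1c.png

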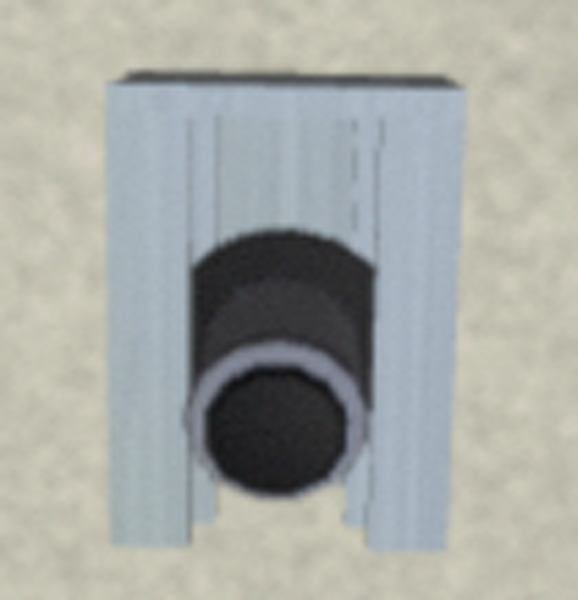

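Request:
send_rows(rows=[[0, 0.014, -0.2, 0], [0, 0.014, -0.4, 0], [0, 0.014, -0.5, 0], [0, 0.014, -0.565, 0], [0, 0.014, -0.565, 0]])

```text
time: 3.08
eef_pos: [0.5699, 0.216, 0.108]
tcp_rot: [0.998, -0.06, -0.001, 0.0]
contact_force: [0.1, -0.6, 0.0]
opening: 1.002
```

Request:
send_rows(rows=[[0, 0, 0, 0], [0, 0, 0, 0], [0, 0, 0, 0], [0, 0, 0, 0], [0, 0, 0, 0], [0, 0, 0, 0]], jaw=1, newtons=40)

```text
time: 3.82
eef_pos: [0.571, 0.2167, 0.1101]
tcp_rot: [0.998, -0.059, 0.001, 0.001]
contact_force: [-1.5, -3.9, 5.6]
opening: 0.318
```

Run:
```python
from h import *
import pickle
s=monitor.get_state();print({k:np.round(s[k],4).tolist() for k in ['time','eef_pos','tcp_rot','opening','contact_force','wrist_torque']})
im,c=grab('wrist','wrist2.png')
```

```text
{'time': 3.825, 'eef_pos': [0.571, 0.2167, 0.1101], 'tcp_rot': [0.9983, -0.0591, 0.0005, 0.0005], 'opening': 0.3185, 'contact_force': [-1.5237, -3.9179, 5.6348], 'wrist_torque': [-0.5359, 0.2658, 0.0198]}
```

View pics/wrist2.png

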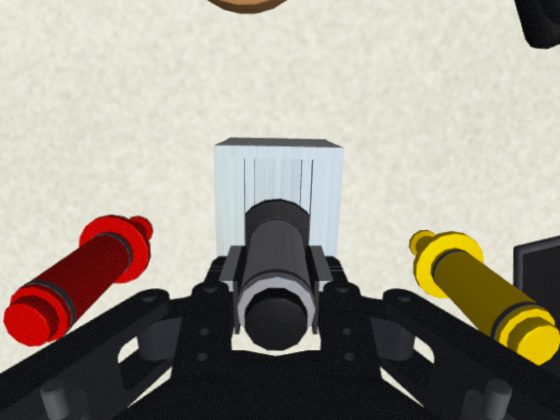

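Request:
send_rows(rows=[[0, 0, 0.013, 0], [0, 0, 0.013, 0], [-0.03, 0.004, 0.013, 0], [-0.07, 0.009, 0.013, 0], [-0.11, 0.014, 0.013, 0]])

```text
time: 4.5
eef_pos: [0.537, 0.2213, 0.1127]
tcp_rot: [0.998, -0.059, 0.0, 0.0]
contact_force: [1.3, -2.2, -0.4]
opening: 0.315
```

Request:
send_rows(rows=[[-0.05, 0.006, 0, 0], [-0.1, 0.012, 0, 0], [-0.15, 0.019, 0, 0], [-0.19, 0.024, 0, 0], [-0.19, 0.024, 0, 0]])

```text
time: 5.12
eef_pos: [0.4791, 0.229, 0.1125]
tcp_rot: [0.998, -0.059, -0.0, -0.0]
contact_force: [-0.0, 0.1, -2.8]
opening: 0.316
```

Run:
```python
from h import *
import pickle
s=monitor.get_state();print({k:np.round(s[k],4).tolist() for k in ['time','eef_pos','tcp_rot','opening','contact_force','wrist_torque']})
im,c=grab('scene')
im=im[90:240,220:400,::-1]
im=np.clip(255*(im/255.)**0.6*1.2,0,255).astype(np.uint8)
cv2.imwrite('pics/s3.png',cv2.resize(im,None,fx=4,fy=4,interpolation=cv2.INTER_CUBIC))
```

```text
{'time': 5.125, 'eef_pos': [0.4791, 0.229, 0.1125], 'tcp_rot': [0.9983, -0.0588, -0.0004, -0.0], 'opening': 0.3162, 'contact_force': [-0.0317, 0.0837, -2.7969], 'wrist_torque': [0.0489, -0.0076, -0.0228]}
```

View pics/s3.png

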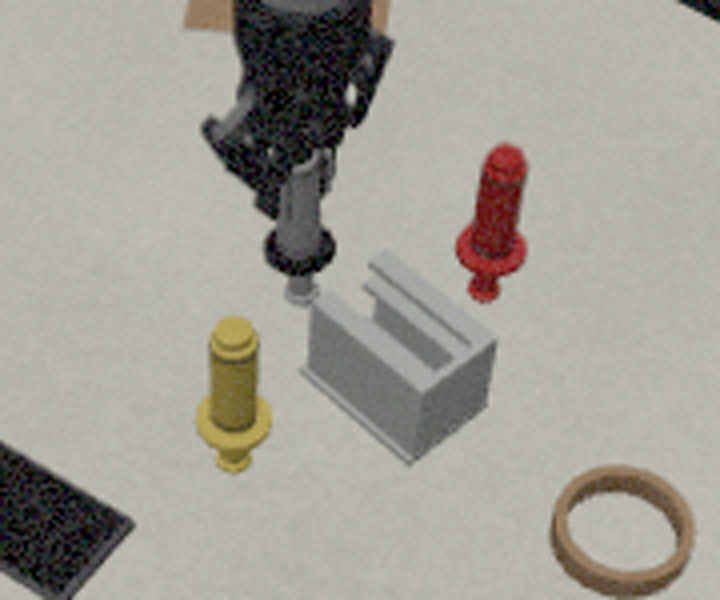

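Request:
send_rows(rows=[[0, 0, 0.15, 0], [0, 0, 0.3, 0], [0.1, -0.014, 0.3, 0], [0.25, -0.034, 0.3, 0], [0.4, -0.055, 0.3, 0], [0.5, -0.069, 0.3, 0], [0.545, -0.074, 0.3, 0], [0.545, -0.074, 0.22, 0], [0.545, -0.074, 0.15, 0], [0.545, -0.074, 0.15, 0]])

```text
time: 6.42
eef_pos: [0.6415, 0.2064, 0.1542]
tcp_rot: [0.998, -0.059, -0.003, 0.001]
contact_force: [-0.2, 0.8, -2.6]
opening: 0.316
```

```bash
cat > v.py <<'E'
from h import *
import sys,pickle
s=monitor.get_state();print({k:np.round(s[k],4).tolist() for k in ['time','eef_pos','tcp_rot','opening','contact_force','wrist_torque']})
n,f,x0,y0,x1,y1,k=sys.argv[1],sys.argv[2],*map(int,sys.argv[3:8])
im,c=grab(n);pickle.dump(c,open(f+'.pkl','wb'))
im=im[y0:y1,x0:x1,::-1]
if n!='wrist': im=np.clip(255*(im/255.)**0.6*1.2,0,255).astype(np.uint8)
cv2.imwrite('pics/'+f+'.png',cv2.resize(im,None,fx=k,fy=k,interpolation=cv2.INTER_CUBIC))
E
python3 v.py scene s4 250 90 390 220 5
```

```text
{'time': 6.425, 'eef_pos': [0.6415, 0.2064, 0.1542], 'tcp_rot': [0.9982, -0.0591, -0.0033, 0.0007], 'opening': 0.3158, 'contact_force': [-0.1931, 0.8128, -2.6138], 'wrist_torque': [0.0085, 0.0397, 0.016]}
```

View pics/s4.png

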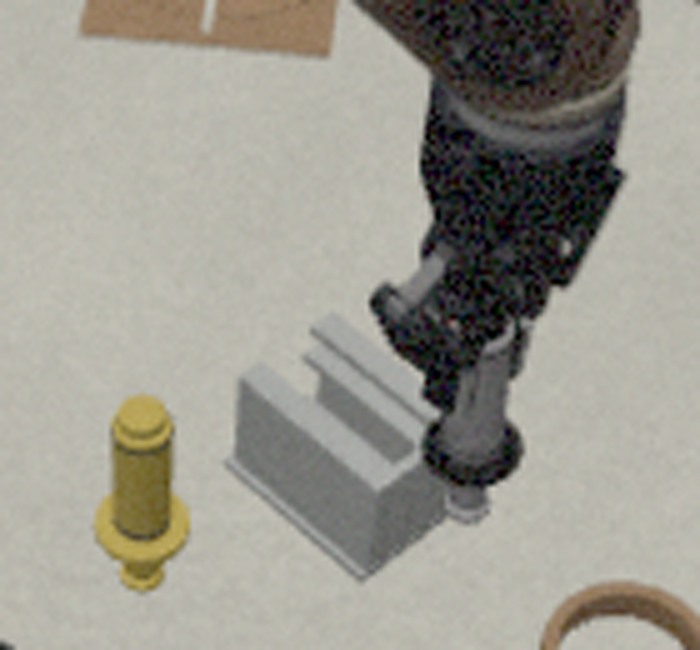

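Request:
send_rows(rows=[[-0.015, 0.002, 0.012, 0], [-0.03, 0.004, 0.0125, 0], [-0.05, 0.006, 0.0125, 0], [-0.07, 0.009, 0.0125, 0], [-0.07, 0.009, 0.0125, 0]], newtons=20)

```text
time: 7.1
eef_pos: [0.6233, 0.2092, 0.1621]
tcp_rot: [0.998, -0.059, 0.001, -0.0]
contact_force: [3.0, -0.6, -3.1]
opening: 0.316
```

```bash
python3 v.py scene s5 250 90 390 220 5
```

```text
{'time': 7.1, 'eef_pos': [0.6233, 0.2092, 0.1621], 'tcp_rot': [0.9983, -0.0591, 0.0015, -0.0], 'opening': 0.3159, 'contact_force': [2.9611, -0.5655, -3.1061], 'wrist_torque': [-0.0805, -0.4513, 0.0182]}
```

View pics/s5.png

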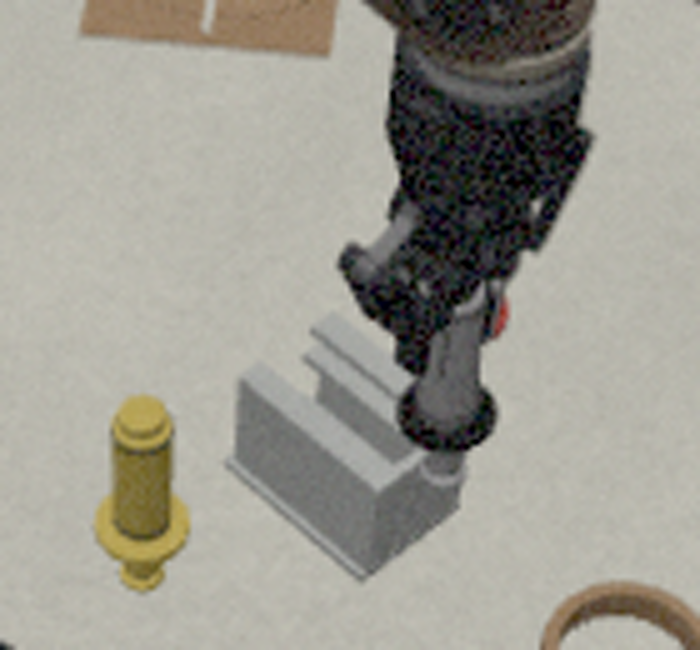

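Request:
send_rows(rows=[[-0.018, 0.002, -0.006, 0], [-0.035, 0.004, -0.012, 0], [-0.052, 0.0065, -0.016, 0], [-0.07, 0.009, -0.022, 0], [-0.085, 0.011, -0.028, 0], [-0.1, 0.0127, -0.033, 0], [-0.1, 0.0127, -0.033, 0], [-0.1, 0.0127, -0.033, 0]])

```text
time: 8.15
eef_pos: [0.5923, 0.2131, 0.1512]
tcp_rot: [0.998, -0.059, -0.001, -0.0]
contact_force: [3.0, 0.4, -0.7]
opening: 0.314
```

```bash
python3 v.py scene s6 250 90 390 220 5;python3 v.py wrist w6 0 0 560 420 1
```

```text
{'time': 8.15, 'eef_pos': [0.5923, 0.2131, 0.1512], 'tcp_rot': [0.9982, -0.0593, -0.0008, -0.0], 'opening': 0.3135, 'contact_force': [3.044, 0.4384, -0.693], 'wrist_torque': [-0.0231, -0.7327, -0.0089]}
{'time': 8.2, 'eef_pos': [0.5924, 0.2131, 0.1512], 'tcp_rot': [0.9982, -0.0593, -0.0008, -0.0], 'opening': 0.3157, 'contact_force': [1.926, 0.3432, -1.082], 'wrist_torque': [-0.0372, -0.7549, -0.0571]}
```

View pics/s6.png

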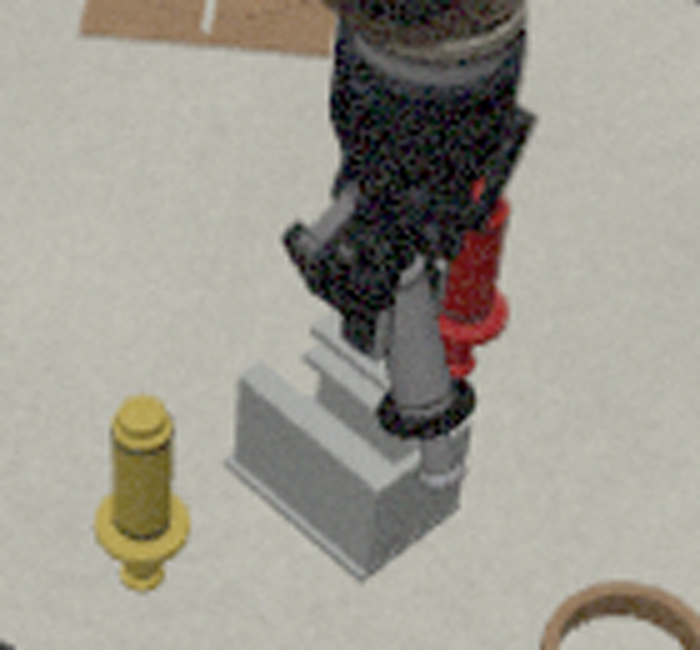

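View pics/w6.png

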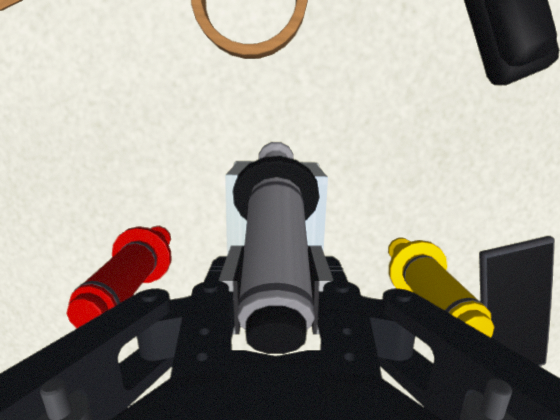

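Request:
send_rows(rows=[[0.01, 0, 0.05, 0], [0.01, 0, 0.2, 0], [0, 0, 0.36, 0], [-0.05, -0.1, 0.36, -0.01], [-0.1, -0.3, 0.36, -0.02], [-0.15, -0.5, 0.36, -0.0414], [-0.2, -0.7, 0.36, -0.0414], [-0.2, -0.7, 0.36, -0.0414]], newtons=70)

```text
time: 9.25
eef_pos: [0.5308, -0.0, 0.2597]
tcp_rot: [0.982, -0.191, -0.002, 0.0]
contact_force: [0.1, 1.0, -2.7]
opening: 0.315
```

```bash
python3 v.py wrist w7 0 0 560 420 1
```

```text
{'time': 9.25, 'eef_pos': [0.5308, -0.0, 0.2597], 'tcp_rot': [0.9816, -0.1911, -0.0023, 0.0], 'opening': 0.3145, 'contact_force': [0.0583, 0.9633, -2.6948], 'wrist_torque': [0.0383, 0.0615, -0.0194]}
```

View pics/w7.png

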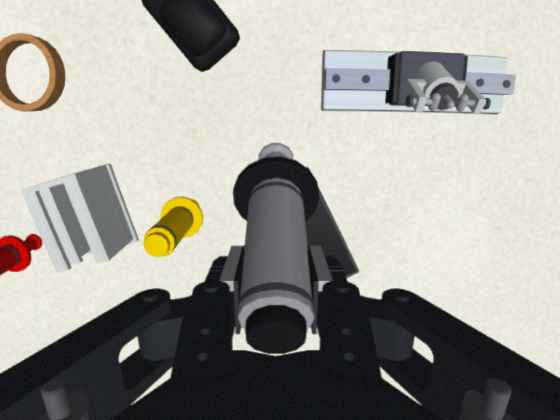

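```bash
cat > gunfit.py <<'E'
from h import *
from scipy.spatial.transform import Rotation as R
def circ(Rg,p,r,z,n=40):
    a=np.linspace(0,2*np.pi,n,endpoint=False)
    return p+np.c_[r*np.cos(a),r*np.sin(a),np.full(n,z)]@Rg.T
def gunpose(s,t,g=.095,dx=0,dy=0):
    # tool frame: grip at tcp - 2mm z ; gun axis: -tool z tilted toward -tool x by t
    Rt=R.from_quat(s['tcp_rot']).as_matrix(); p=np.array(s['eef_pos'])
    x,y,z=Rt.T
    ax=-z*np.cos(t)-x*np.sin(t)
    gx=np.cross(-y,ax); Rg=np.c_[gx,-y,ax]
    G=p-.002*z+dx*x+dy*y
    return Rg,G-g*ax
def draw(im,c,Rg,p,col=(0,255,0)):
    for r,z in [(.011,.0045),(.0055,0),(.008,.03),(.023,.040),(.023,.046),(.014,.118),(.011,.126),(.014,.046)]:
        q=proj(c,circ(Rg,p,r,z))
        cv2.polylines(im,[np.round(q*8).astype(int)],True,col,1,cv2.LINE_AA,3)
E
python3 - <<'E'
from gunfit import *
import pickle
c=pickle.load(open('w7.pkl','rb'))
s=dict(tcp_rot=[0.9816,-0.1911,-0.0023,0],eef_pos=[0.5308,0,0.2597])
im=cv2.imread('pics/w7.png');out=[]
for t in (26,30,34):
    i=cv2.resize(im,None,fx=1,fy=1).copy()
    draw(i,c,*gunpose(s,np.radians(t)))
    out.append(cv2.resize(i[125:365,216:336],None,fx=2.2,fy=2.2,interpolation=cv2.INTER_CUBIC))
cv2.imwrite('pics/o7.png',np.hstack(out))
P=atz(c,[[323,50],[323,110],[508,57],[499,113]],.02)
print(P.round(4),np.degrees(np.arctan2(*(P[0]-P[2])[[1,0]]))-90,np.degrees(np.arctan2(*(P[1]-P[3])[[1,0]]))-90)
E
```

```text
[[ 0.6353 -0.0949  0.02  ]
 [ 0.5788 -0.0739  0.02  ]
 [ 0.5599 -0.2816  0.02  ]
 [ 0.5058 -0.2567  0.02  ]] -21.973006646444233 -21.756211673461493
```

View pics/o7.png

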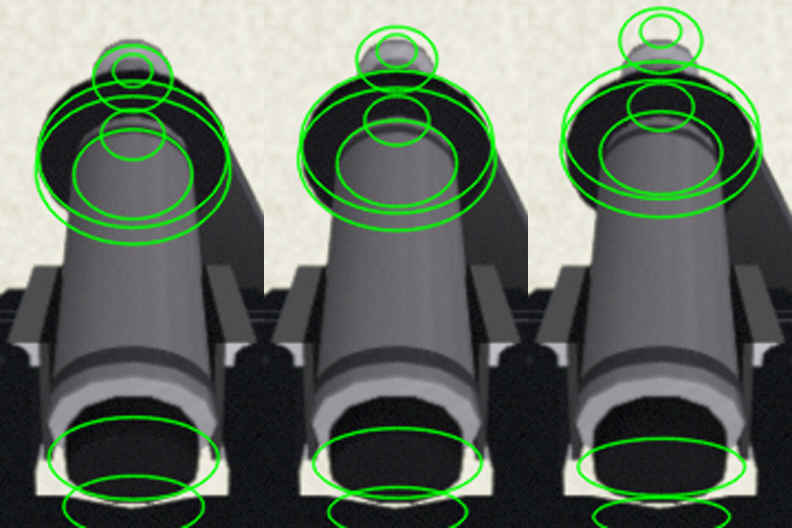

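Run:
```python
from gunfit import *
import pickle
def Ts(s):
    T=np.eye(4);T[:3,:3]=R.from_quat(s['tcp_rot']).as_matrix();T[:3,3]=s['eef_pos'];return T
c7=pickle.load(open('w7.pkl','rb'))
s7=dict(tcp_rot=[0.9816,-0.1911,-0.0023,0],eef_pos=[0.5308,0,0.2597])
ct=np.linalg.inv(Ts(s7))@c7['cam_to_world']; print(ct.round(4))
s2=dict(tcp_rot=[0.9983,-.0591,.0005,.0005],eef_pos=[.571,.2167,.1101])
c2=dict(c7);c2['cam_to_world']=Ts(s2)@ct
im=cv2.imread('pics/wrist2.png');i=im.copy()
draw(i,c2,*gunpose(s2,0.0,g=.097))
cv2.imwrite('pics/o2.png',np.hstack([cv2.resize(a[180:360,216:336],None,fx=3.2,fy=3.2,interpolation=cv2.INTER_CUBIC) for a in (i,im)]))
```

```text
[[ 0.000e+00  9.650e-01  2.624e-01  6.600e-02]
 [ 1.000e+00  1.000e-04 -6.000e-04 -3.000e-04]
 [-6.000e-04  2.624e-01 -9.650e-01 -1.259e-01]
 [ 0.000e+00  0.000e+00  0.000e+00  1.000e+00]]
```

View pics/o2.png

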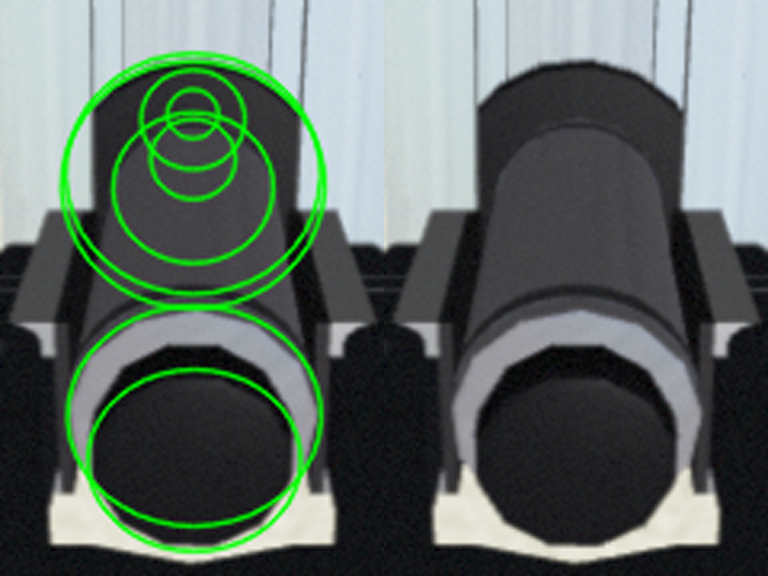

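```bash
cat > fit.py <<'E'
from gunfit import *
import pickle
from scipy.optimize import least_squares
def feats(c,Rg,p):
    a=lambda r,z:proj(c,circ(Rg,p,r,z,90))
    g=np.r_[a(.023,.04),a(.023,.046)];k=np.r_[a(.011,.003),a(.011,.006)];b=a(.014,.046);e=a(.014,.118)
    return np.array([g[:,1].min(),g[:,0].min(),g[:,0].max(),k[:,1].min(),k[:,0].min(),k[:,0].max(),b[:,1].min(),e[:,1].min(),e[:,0].min(),e[:,0].max()])
def fit(c,s,obs,dyp=0):
    obs=np.array(obs,float);obs[[0,3,6,7]]-=np.array(dyp)
    f=lambda q:feats(c,*gunpose(s,q[0],q[1],q[2],q[3]))-obs
    r=least_squares(f,[.4,.095,0,0],x_scale=[.1,.01,.01,.01])
    print(np.degrees(r.x[0]).round(2),(r.x[1:]*1000).round(2),'res',r.fun.round(1))
    return r.x
E
python3 - <<'E'
from fit import *
c=pickle.load(open('w7.pkl','rb'))
s=dict(tcp_rot=[0.9816,-0.1911,-0.0023,0],eef_pos=[0.5308,0,0.2597])
obs=[160.5,232.8,320.1,143.2,258.7,293.7,178.6,290.9,238.7,314.6]
q=fit(c,s,obs);q=fit(c,s,obs,3)
q=fit(c,s,obs,[3,3,3,1])
i=cv2.imread('pics/w7.png');j=i.copy();draw(i,c,*gunpose(s,*q))
cv2.imwrite('pics/o7b.png',np.hstack([cv2.resize(a[125:365,216:336],None,fx=2.4,fy=2.4,interpolation=cv2.INTER_CUBIC) for a in (i,j)]))
E
```

```text
22.47 [101.32   0.93   0.22] res [-3.   1.  -1.3  2.1  0.2 -0.3  0.   0.8  0.6 -0.3]
22.95 [101.76   1.91   0.22] res [-3.   0.9 -1.2  2.1  0.2 -0.2  0.   0.8  0.6 -0.4]
23.36 [101.38   1.7    0.22] res [-2.8  0.8 -1.1  1.8  0.1 -0.2  0.3  0.7  0.6 -0.3]
```

View pics/o7b.png

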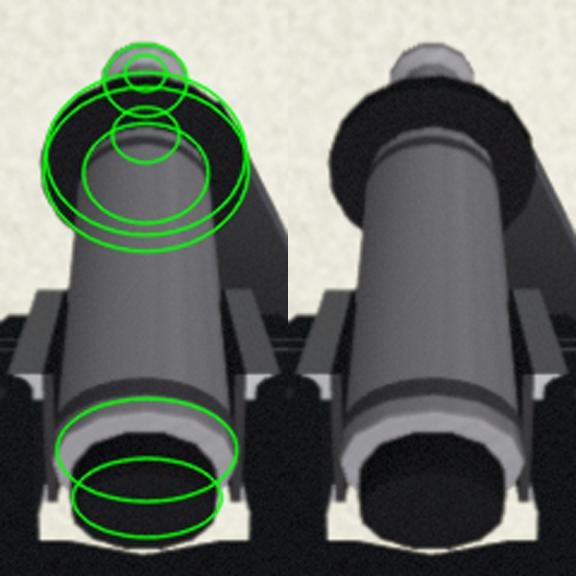

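```bash
cat >> fit.py <<'E'
def feats2(c,Rg,p):
    e=proj(c,circ(Rg,p,.011,.126,90))
    return np.r_[feats(c,Rg,p),e[:,1].max(),e[:,0].min(),e[:,0].max()]
def fit2(c,s,obs,dyp=[3,3,3,1,0],w=None):
    obs=np.array(obs,float);obs[[0,3,6,7,10]]-=np.array(dyp)
    f=lambda q:feats2(c,*gunpose(s,q[0],q[1],q[2],q[3]))-obs
    r=least_squares(f,[.4,.095,0,0],x_scale=[.1,.01,.01,.01],loss='soft_l1')
    print(np.degrees(r.x[0]).round(2),(r.x[1:]*1000).round(2),'res',f(r.x).round(1))
    return r.x
E
python3 - <<'E'
from fit import *
c=pickle.load(open('w7.pkl','rb'))
s=dict(tcp_rot=[0.9816,-0.1911,-0.0023,0],eef_pos=[0.5308,0,0.2597])
obs=[160.5,232.8,320.1,143.2,258.7,293.7,178.6,295.8,238.7,314.6,353.3,246,306.4]
q=fit2(c,s,obs,0);q=fit2(c,s,obs)
i=cv2.imread('pics/w7.png');j=i.copy();draw(i,c,*gunpose(s,*q))
cv2.imwrite('pics/o7b.png',np.hstack([cv2.resize(a[125:365,216:336],None,fx=2.4,fy=2.4,interpolation=cv2.INTER_CUBIC) for a in (i,j)]))
E
```

```text
23.68 [100.49   0.5    0.15] res [-3.   0.6 -1.1  0.6 -0.  -0.2  0.2  0.3  0.3 -0.5 -0.1 -0.3  1.2]
24.3 [99.42  2.04  0.17] res [-2.8  0.2 -0.6  0.5 -0.2 -0.   0.6  0.7  0.  -0.  -0.7 -0.6  1.5]
```

View pics/o7b.png

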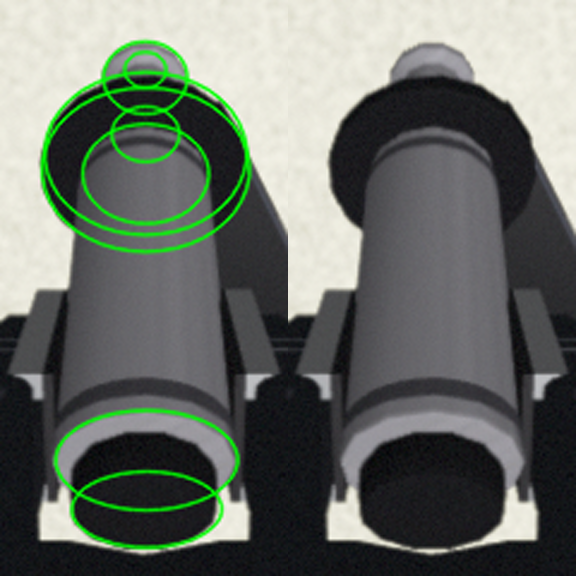

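Request:
send_rows(rows=[[0.06, 0.2, 0, 0.01], [0.12, 0.4, 0, 0.02], [0.18, 0.55, 0, 0.035], [0.24, 0.695, 0, 0.0414], [0.24, 0.695, 0, 0.0414], [0.24, 0.695, -0.15, 0.0414], [0.24, 0.695, -0.28, 0.0414], [0.24, 0.695, -0.345, 0.0414], [0.24, 0.695, -0.345, 0.0414]], newtons=30)

```text
time: 10.42
eef_pos: [0.6035, 0.2114, 0.1544]
tcp_rot: [0.998, -0.059, -0.002, 0.0]
contact_force: [-0.1, 0.1, -2.2]
opening: 0.312
```

```bash
python3 v.py scene s8 250 90 390 220 5
```

```text
{'time': 10.425, 'eef_pos': [0.6035, 0.2114, 0.1544], 'tcp_rot': [0.9982, -0.0592, -0.0023, 0.0005], 'opening': 0.312, 'contact_force': [-0.0531, 0.0982, -2.2499], 'wrist_torque': [-0.0211, 0.026, 0.0158]}
```

View pics/s8.png

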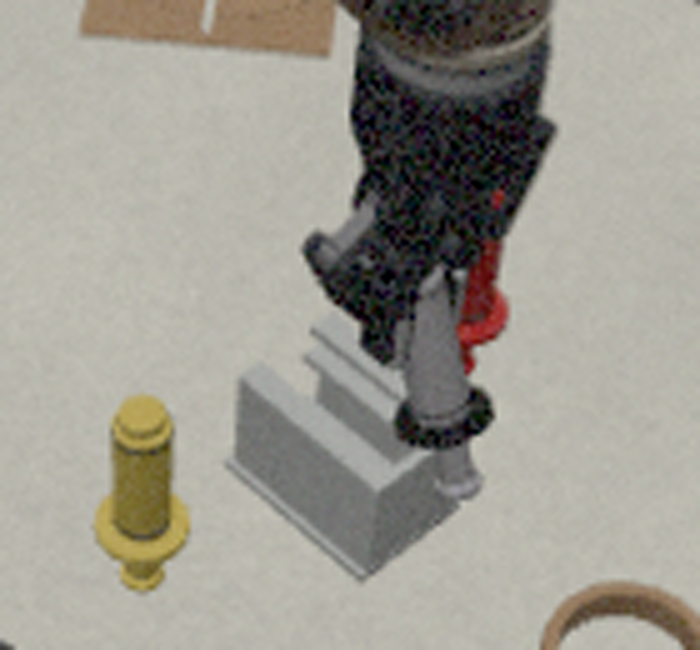

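Request:
send_rows(rows=[[-0.02, 0.0025, 0, 0], [-0.04, 0.005, 0, 0], [-0.05, 0.0063, -0.004, 0], [-0.06, 0.0076, -0.009, 0], [-0.07, 0.009, -0.014, 0], [-0.078, 0.01, -0.018, 0], [-0.078, 0.01, -0.018, 0], [-0.078, 0.01, -0.018, 0]], newtons=20)

```text
time: 11.48
eef_pos: [0.5843, 0.2145, 0.1528]
tcp_rot: [0.998, -0.059, 0.004, -0.001]
contact_force: [5.7, -0.3, -0.6]
opening: 0.317
```

Request:
send_rows(rows=[[0.015, -0.002, 0.03, 0], [0.015, 0, 0.12, 0], [0.01, 0, 0.12, 0]], newtons=60)

```text
time: 11.85
eef_pos: [0.5853, 0.2149, 0.189]
tcp_rot: [0.998, -0.059, 0.001, -0.001]
contact_force: [0.5, -0.2, -2.9]
opening: 0.307
```

```bash
python3 v.py wrist w9 0 0 560 420 1; python3 -c "
import cv2
i=cv2.imread('pics/w9.png')
cv2.imwrite('pics/w9c.png',cv2.resize(i[110:365,206:346],None,fx=2.3,fy=2.3,interpolation=2))"
```

```text
{'time': 11.85, 'eef_pos': [0.5853, 0.2149, 0.189], 'tcp_rot': [0.9982, -0.0593, 0.0014, -0.0007], 'opening': 0.3068, 'contact_force': [0.5096, -0.1961, -2.9378], 'wrist_torque': [-0.003, 0.0436, 0.0148]}
```

View pics/w9c.png

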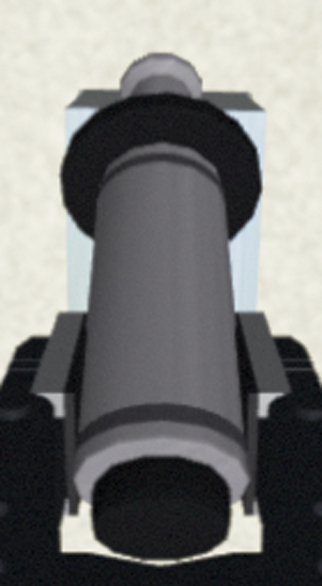

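Run:
```python
from fit import *
c=pickle.load(open('w9.pkl','rb'))
s=dict(tcp_rot=[0.9982,-0.0593,0.0014,-0.0007],eef_pos=[0.5853,0.2149,0.189])
k=2.3;X=lambda x:x/k+206;Y=lambda y:y/k+110
obs=[Y(92),X(60),X(261),Y(53),X(120),X(202),Y(143),Y(436),X(73),X(250),Y(560),X(92),X(230)]
q=fit2(c,s,obs,0);q=fit2(c,s,obs)
i=cv2.imread('pics/w9.png');j=i.copy();draw(i,c,*gunpose(s,*q))
cv2.imwrite('pics/o9.png',np.hstack([cv2.resize(a[125:365,216:336],None,fx=2.4,fy=2.4,interpolation=cv2.INTER_CUBIC) for a in (i,j)]))
```

```text
27.6 [ 9.902e+01  2.330e+00 -9.000e-02] res [ 0.1 -0.   0.3  0.  -0.2 -0.1 -0.1  0.1  0.5 -0.7 -0.2 -0.9  1.2]
28.09 [ 9.773e+01  4.140e+00 -7.000e-02] res [ 0.2 -0.4  0.8 -0.1 -0.3  0.1  0.3  0.3  0.2 -0.3 -0.8 -1.2  1.6]
```

View pics/o9.png

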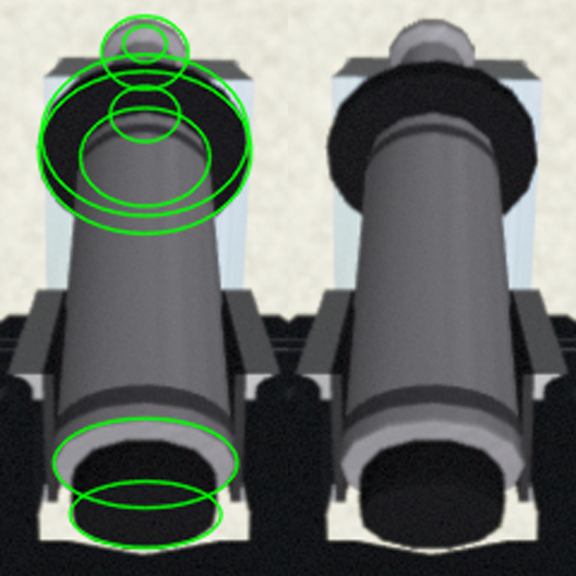

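Request:
send_rows(rows=[[0, 0, 0.2, 0], [-0.03, -0.1, 0.2, 0], [-0.08, -0.25, 0.2, -0.015], [-0.12, -0.4, 0.2, -0.03], [-0.16, -0.58, 0.2, -0.042], [-0.2, -0.75, 0.2, -0.042]], newtons=80)

```text
time: 12.65
eef_pos: [0.5227, -0.0116, 0.2448]
tcp_rot: [0.982, -0.19, -0.002, -0.0]
contact_force: [0.4, 0.1, -2.5]
opening: 0.31
```

Request:
send_rows(rows=[[-0.04, -0.15, 0, 0], [-0.08, -0.32, 0, 0], [-0.109, -0.44, 0, 0], [-0.109, -0.448, -0.05, 0], [-0.109, -0.448, -0.1, 0], [-0.109, -0.448, -0.1, 0]])

```text
time: 13.4
eef_pos: [0.4903, -0.143, 0.2135]
tcp_rot: [0.982, -0.189, -0.003, -0.001]
contact_force: [-0.1, 1.1, -2.4]
opening: 0.312
```

```bash
python3 v.py wrist w10 0 0 560 420 1; python3 v.py scene s10 140 190 280 320 5;  python3 v.py top t10 310 160 420 265 6
```

```text
{'time': 13.4, 'eef_pos': [0.4903, -0.143, 0.2135], 'tcp_rot': [0.9819, -0.1894, -0.003, -0.0011], 'opening': 0.3125, 'contact_force': [-0.135, 1.1033, -2.3961], 'wrist_torque': [0.0759, 0.034, -0.0099]}
{'time': 13.45, 'eef_pos': [0.4911, -0.1433, 0.2148], 'tcp_rot': [0.9819, -0.1892, -0.0018, -0.0007], 'opening': 0.3054, 'contact_force': [0.5326, 0.4621, -2.9118], 'wrist_torque': [0.0222, -0.0087, -0.0355]}
{'time': 13.5, 'eef_pos': [0.4917, -0.1437, 0.216], 'tcp_rot': [0.9819, -0.1892, -0.0007, -0.0003], 'opening': 0.3107, 'contact_force': [-0.8433, 0.562, -2.8189], 'wrist_torque': [-0.0263, -0.0063, -0.0517]}
```

View pics/w10.png

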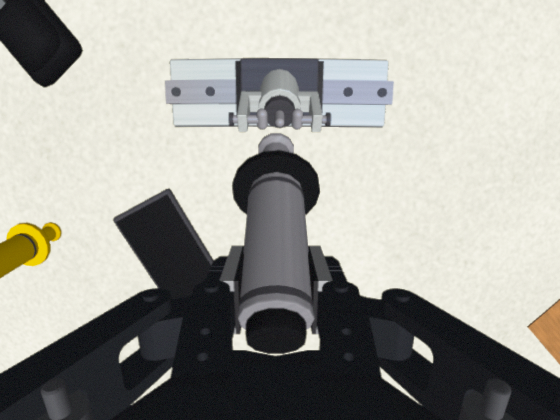

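View pics/s10.png

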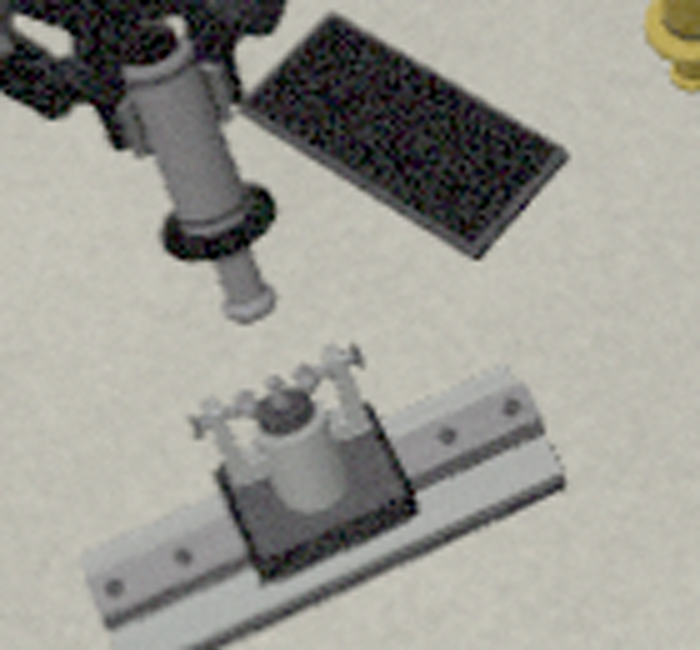

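View pics/t10.png

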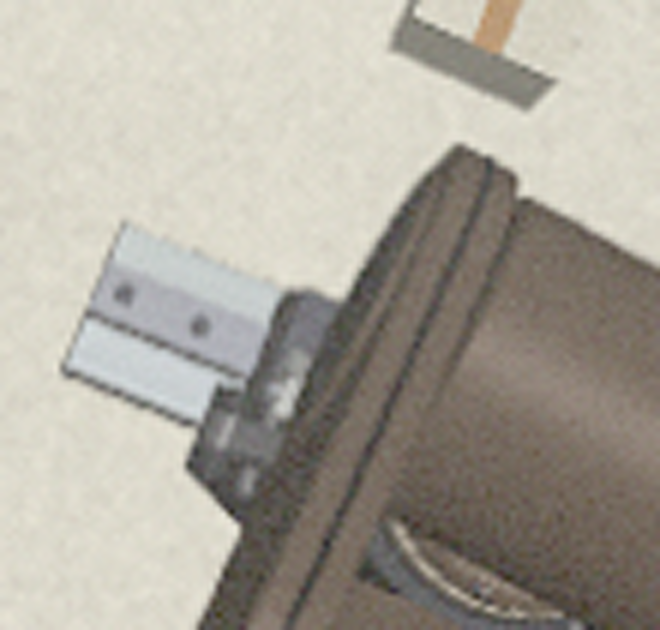

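```bash
python3 -c "
import cv2
i=cv2.imread('pics/w10.png')
cv2.imwrite('pics/w10c.png',cv2.resize(i[55:205,220:335],None,fx=5,fy=5,interpolation=2)[:600])
cv2.imwrite('pics/w10d.png',cv2.resize(i[110:365,206:346],None,fx=2.3,fy=2.3,interpolation=2))"
```

```text
(no output)
```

View pics/w10c.png

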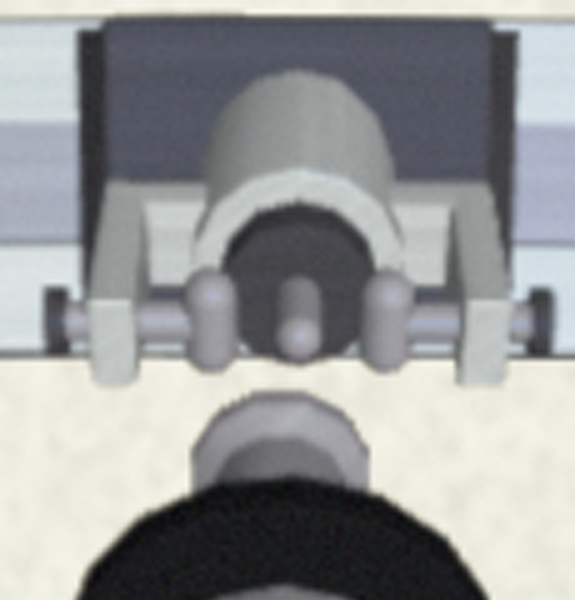

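View pics/w10d.png

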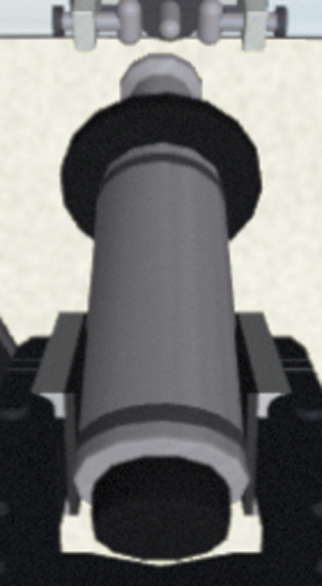

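```bash
cat > nip.py <<'E'
from fit import *
def nipfit(c,obs,yaw=-21.85,fixz=None):
    ps=np.radians(yaw);gx=np.array([np.cos(ps),np.sin(ps),0]);y=np.array([-np.sin(ps),np.cos(ps),0])
    z=np.array([0,0,1])*np.cos(np.pi/6)-gx*.5; x=np.cross(y,z);Rn=np.c_[x,y,z]
    def f(O):
        S=proj(c,circ(Rn,O,.012,0,90)); t=proj(c,O+.014*z)[0]
        n=proj(c,np.array([O+.0065*z+.0125*y,O+.0065*z-.0125*y]))
        n=n[np.argsort(n[:,0])]
        return np.r_[S[:,0].min(),S[:,0].max(),S[:,1].min(),t,n.ravel()]-obs
    r=least_squares(f,[.556,-.17,.085],x_scale=.01,loss='soft_l1')
    print('O',r.x.round(4),'res',f(r.x).round(1))
    if fixz:
        g=lambda q:f(np.r_[q,fixz]);r2=least_squares(g,r.x[:2],x_scale=.01,loss='soft_l1');print('fixz',r2.x.round(4),g(r2.x).round(1))
        return np.r_[r2.x,fixz],Rn
    return r.x,Rn
E
python3 - <<'E'
from nip import *
c=pickle.load(open('w10.pkl','rb'))
X=lambda x:x/5+220-.4;Y=lambda y:y/5+55-.4
obs=np.array([X(220),X(378),Y(203),X(298),Y(342),X(212),Y(320),X(390),Y(320)])
O,Rn=nipfit(c,obs,fixz=.085)
s=dict(tcp_rot=[0.9819,-0.1894,-0.003,-0.0011],eef_pos=[0.4903,-0.143,0.2135])
for q in ([np.radians(27.6),.09902,.00233,-.0001],[np.radians(28.1),.09773,.00414,-.0001]):
    Rg,M=gunpose(s,*q); print('M',M.round(4),'in nipple frame',((M-O)@Rn*1000).round(1),'axis',(Rg[:,2]@Rn).round(3))
E
```

```text
O [ 0.5525 -0.1706  0.0908] res [-0.8  0.9  2.5  0.4  0.4 -0.1 -0.9 -0.4 -0.8]
fixz [ 0.5524 -0.1706] [-0.4  0.5  3.1  0.4  0.3  0.2 -0.8 -0.8 -0.8]
M [ 0.5346 -0.1606  0.1274] in nipple frame [ 3.7  2.7 46.9] axis [ 0.048 -0.001  0.999]
M [ 0.5364 -0.1613  0.129 ] in nipple frame [ 6.2  2.7 47.2] axis [ 0.039 -0.001  0.999]
```

Run:
```python
from nip import *
c=pickle.load(open('s10.pkl','rb'))
s=dict(tcp_rot=[0.9819,-0.1892,-0.0018,-0.0007],eef_pos=[0.4911,-0.1433,0.2148])
im=cv2.imread('pics/s10.png')
ps=np.radians(-21.85);gx=np.array([np.cos(ps),np.sin(ps),0]);y=np.array([-np.sin(ps),np.cos(ps),0])
z=np.array([0,0,1])*np.cos(np.pi/6)-gx*.5;Rn=np.c_[np.cross(y,z),y,z]
def pl(q,col): cv2.polylines(im,[np.round(((q-[140,190])*5+2)*8).astype(int)],True,col,1,cv2.LINE_AA,3)
for q,col in (([np.radians(27.6),.09902,.00233,-.0001],(0,255,0)),([np.radians(28.1),.09773,.00414,-.0001],(0,0,255))):
    Rg,M=gunpose(s,*q)
    for r,zz in [(.011,.0045),(.0055,0),(.023,.04),(.023,.046),(.014,.118)]: pl(proj(c,circ(Rg,M,r,zz)),col)
for O,col in (([.5524,-.1706,.085],(0,255,0)),([.5558,-.17,.0854],(255,0,0))):
    for r,zz in [(.012,0),(.0035,.012)]: pl(proj(c,circ(Rn,np.array(O),r,zz)),col)
cv2.imwrite('pics/s10o.png',im)
```

```text
(no output)
```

View pics/s10o.png

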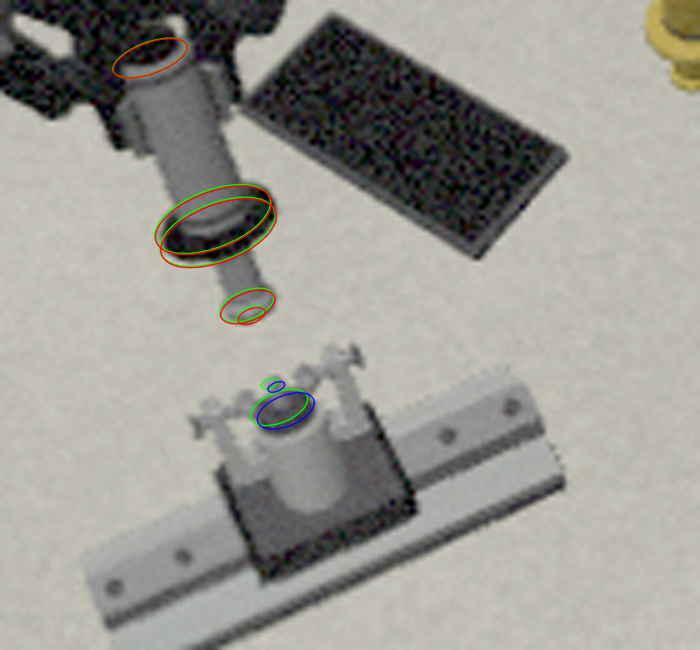

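Request:
send_rows(rows=[[0, 0, 0, 0], [0, 0, 0, 0]])

```text
time: 13.8
eef_pos: [0.4921, -0.1448, 0.2173]
tcp_rot: [0.982, -0.19, 0.001, 0.0]
contact_force: [0.7, -0.7, -3.0]
opening: 0.308
```

Request:
send_rows(rows=[[0.012, -0.006, -0.04, 0], [0.025, -0.012, -0.08, 0], [0.026, -0.012, -0.093, 0], [0.026, -0.012, -0.093, 0], [0.026, -0.012, -0.093, 0], [0.026, -0.012, -0.093, 0]], newtons=100)

```text
time: 14.55
eef_pos: [0.4998, -0.1486, 0.1893]
tcp_rot: [0.982, -0.19, 0.0, 0.0]
contact_force: [0.6, 0.4, -3.4]
opening: 0.306
```

```bash
python3 v.py wrist w11 220 55 335 205 5; python3 v.py scene s11 150 210 250 310 6; python3 v.py top t11 310 180 420 265 7
python3 - <<'E'
import cv2
a=cv2.imread('pics/w11.png')[:600];cv2.imwrite('pics/w11.png',a)
E
```

```text
{'time': 14.55, 'eef_pos': [0.4998, -0.1486, 0.1893], 'tcp_rot': [0.9818, -0.1901, 0.0004, 0.0001], 'opening': 0.3059, 'contact_force': [0.5903, 0.3743, -3.4311], 'wrist_torque': [0.0134, 0.0167, -0.0155]}
{'time': 14.6, 'eef_pos': [0.4998, -0.1486, 0.1892], 'tcp_rot': [0.9818, -0.19, 0.0004, 0.0001], 'opening': 0.3077, 'contact_force': [0.6999, -0.0652, -1.9925], 'wrist_torque': [0.0252, 0.0525, -0.024]}
{'time': 14.65, 'eef_pos': [0.4997, -0.1486, 0.1892], 'tcp_rot': [0.9818, -0.1901, 0.0004, 0.0001], 'opening': 0.3077, 'contact_force': [-1.1688, -0.1034, -2.2085], 'wrist_torque': [-0.0157, 0.0525, -0.0176]}
```

View pics/w11.png

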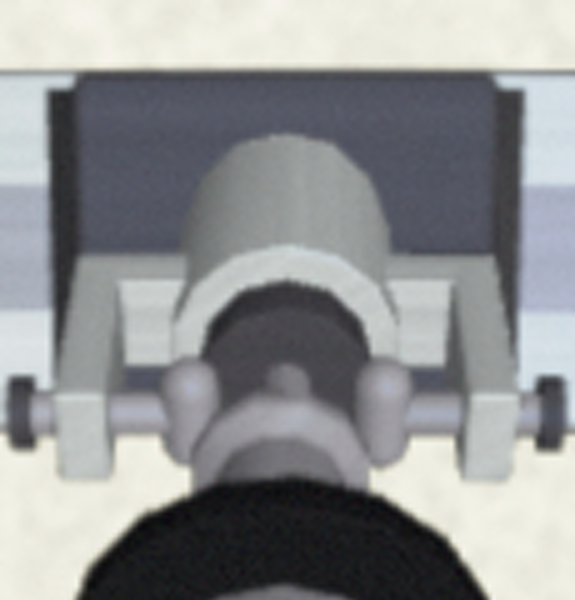

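View pics/s11.png

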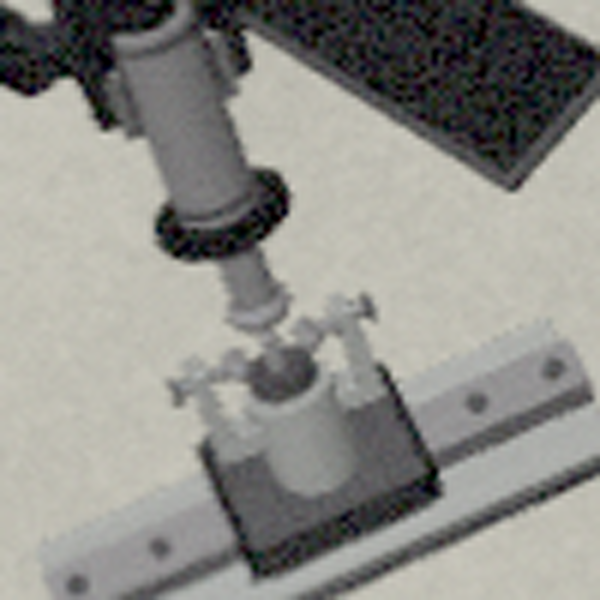

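Run:
```python
from nip import *
s=dict(tcp_rot=[0.9818,-0.19,0.0004,0.0001],eef_pos=[0.4998,-0.1486,0.1892])
ps=np.radians(-21.85);gx=np.array([np.cos(ps),np.sin(ps),0]);y=np.array([-np.sin(ps),np.cos(ps),0])
z=np.array([0,0,1])*np.cos(np.pi/6)-gx*.5;Rn=np.c_[np.cross(y,z),y,z]
O=np.array([.5552,-.1705,.085])
q=[np.radians(27.85),.0984,.0032,0]
Rg,M=gunpose(s,*q);print('M in n',((M-O)@Rn*1000).round(2))
def pl(im,q,col,off,k): cv2.polylines(im,[np.round(((q-off)*k+k/2-.5)*8).astype(int)],True,col,1,cv2.LINE_AA,3)
for n,off,k in (('s11',[150,210],6),('w11',[220,55],5)):
    c=pickle.load(open(n+'.pkl','rb'));im=cv2.imread('pics/%s.png'%n)
    for r,zz in [(.011,.003),(.011,.006),(.023,.04),(.023,.046),(.014,.118)]: pl(im,proj(c,circ(Rg,M,r,zz)),(0,255,0),off,k)
    for r,zz in [(.012,0),(.0035,.0)]: pl(im,proj(c,circ(Rn,O,r,zz)),(0,0,255),off,k)
    pl(im,proj(c,np.array([O,O+.014*z])),(0,0,255),off,k)
    pl(im,proj(c,np.array([M,M+.126*Rg[:,2]])),(0,255,0),off,k)
    cv2.imwrite('pics/%so.png'%n,im)
```

```text
M in n [ 0.67 -0.34 21.83]
```

View pics/s11o.png

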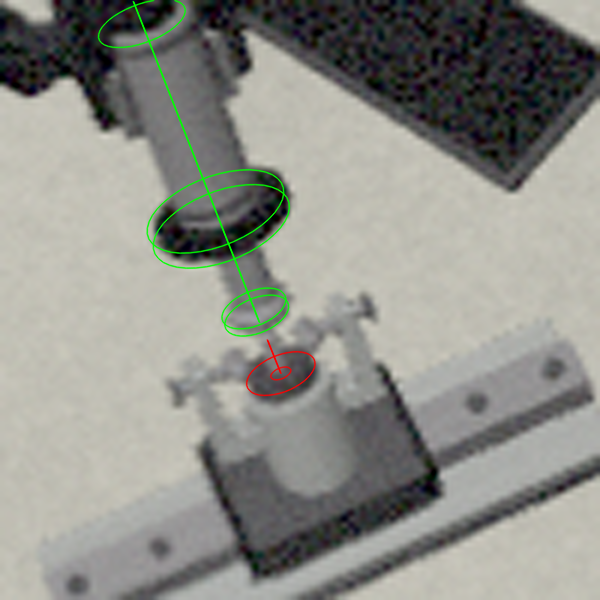

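View pics/w11o.png

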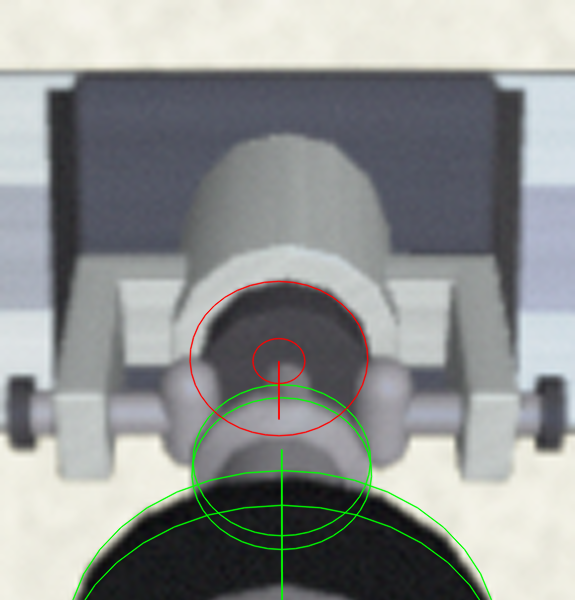

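Request:
send_rows(rows=[[-0.001, -0.003, -0.001, 0], [0.006, -0.006, -0.015, 0], [0.015, -0.009, -0.032, 0], [0.015, -0.009, -0.032, 0], [0.015, -0.009, -0.032, 0]], newtons=110)

```text
time: 15.32
eef_pos: [0.5041, -0.1512, 0.179]
tcp_rot: [0.982, -0.19, -0.0, -0.0]
contact_force: [0.1, 0.0, -3.0]
opening: 0.303
```

```bash
python3 v.py wrist w12 220 55 335 175 5; python3 v.py scene s12 150 210 250 310 6
```

```text
{'time': 15.325, 'eef_pos': [0.5041, -0.1512, 0.179], 'tcp_rot': [0.9818, -0.19, -0.0001, -0.0001], 'opening': 0.3031, 'contact_force': [0.0797, 0.04, -2.9626], 'wrist_torque': [-0.0416, 0.0629, 0.02]}
{'time': 15.375, 'eef_pos': [0.5041, -0.1512, 0.1792], 'tcp_rot': [0.9818, -0.19, -0.0, -0.0], 'opening': 0.3018, 'contact_force': [0.3649, -0.1622, -1.8194], 'wrist_torque': [0.0513, 0.034, 0.0108]}
```

View pics/w12.png

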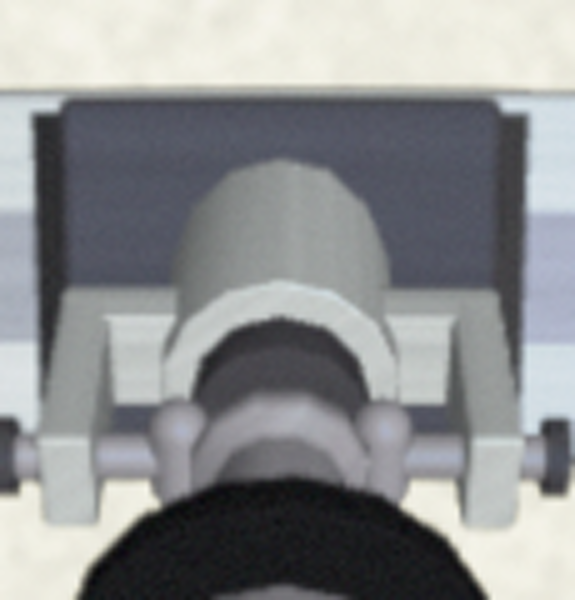

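View pics/s12.png

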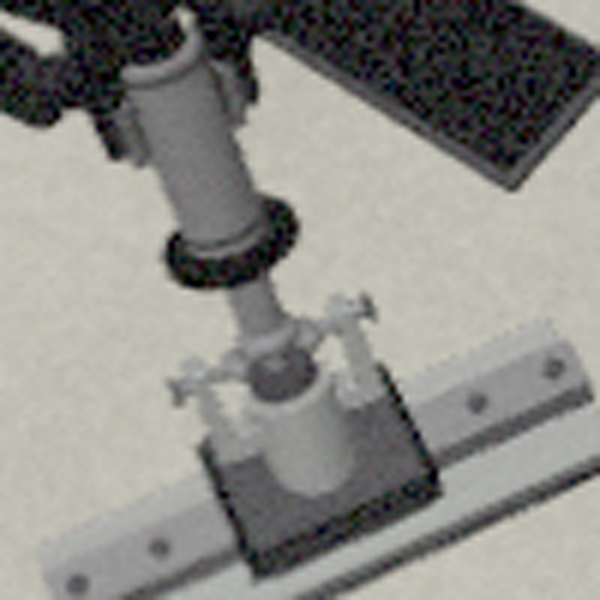

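Request:
send_rows(rows=[[0.005, -0.002, -0.009, 0], [0.009, -0.004, -0.017, 0], [0.014, -0.006, -0.026, 0], [0.019, -0.008, -0.035, 0], [0.023, -0.009, -0.043, 0], [0.023, -0.009, -0.043, 0]], newtons=120)

```text
time: 16.18
eef_pos: [0.5102, -0.1536, 0.1662]
tcp_rot: [0.982, -0.19, -0.002, -0.0]
contact_force: [-5.1, 0.8, 5.4]
opening: 0.298
```

```bash
python3 v.py wrist w13 220 55 335 175 5; python3 v.py scene s13 150 210 250 310 6
```

```text
{'time': 16.175, 'eef_pos': [0.5102, -0.1536, 0.1662], 'tcp_rot': [0.9818, -0.19, -0.0016, -0.0003], 'opening': 0.2983, 'contact_force': [-5.1433, 0.8201, 5.3962], 'wrist_torque': [0.3375, 0.8769, 0.0149]}
{'time': 16.225, 'eef_pos': [0.5102, -0.1536, 0.1662], 'tcp_rot': [0.9818, -0.19, -0.0015, -0.0002], 'opening': 0.3014, 'contact_force': [-5.494, 1.8002, 3.0125], 'wrist_torque': [0.3435, 0.9183, -0.0428]}
```

View pics/w13.png

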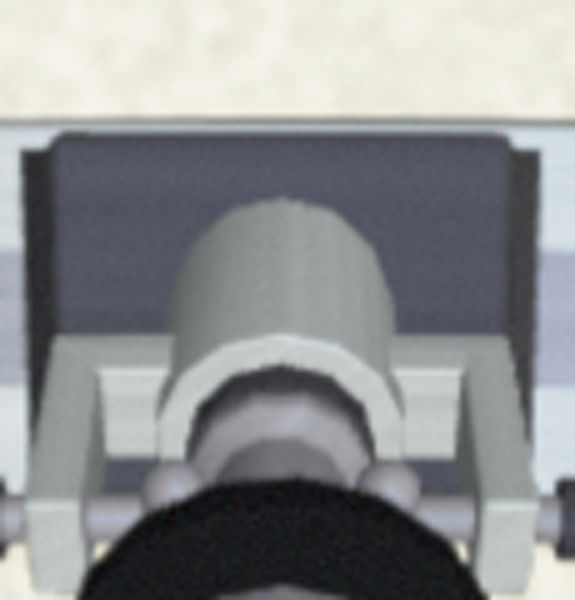

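View pics/s13.png

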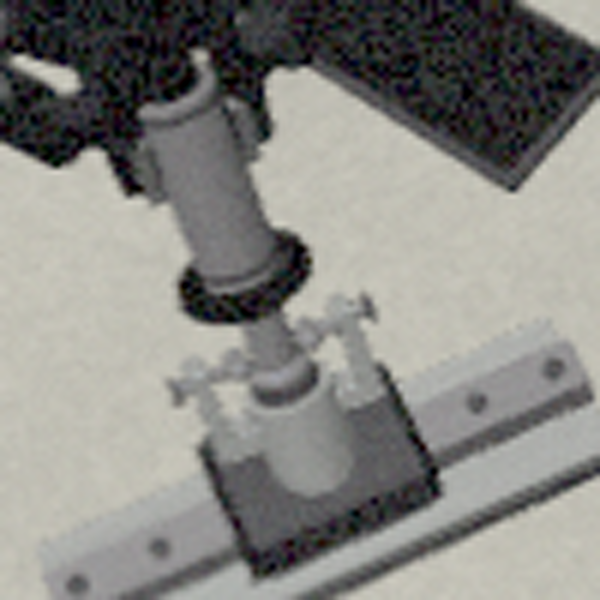

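Request:
send_rows(rows=[[0.004, -0.002, -0.008, 0], [0.008, -0.003, -0.015, 0], [0.0125, -0.005, -0.023, 0], [0.0125, -0.005, -0.023, 0], [0.0125, -0.005, -0.023, 0]])

```text
time: 16.9
eef_pos: [0.5129, -0.1546, 0.162]
tcp_rot: [0.982, -0.19, -0.004, -0.001]
contact_force: [-15.4, 6.1, 17.4]
opening: 0.302
```

```bash
python3 v.py scene s14 150 210 250 310 6
```

```text
{'time': 16.9, 'eef_pos': [0.5129, -0.1546, 0.162], 'tcp_rot': [0.9818, -0.1897, -0.0039, -0.0005], 'opening': 0.3019, 'contact_force': [-15.4111, 6.0846, 17.3671], 'wrist_torque': [0.9154, 2.4198, 0.0457]}
```

View pics/s14.png

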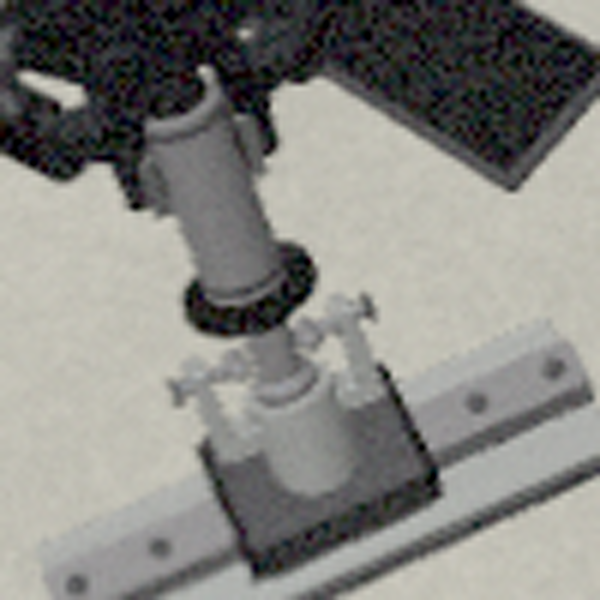

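Request:
send_rows(rows=[[0.002, -0.001, -0.004, 0], [0.002, -0.001, -0.004, 0], [0.002, -0.001, -0.004, 0], [0.002, -0.001, -0.004, 0]])

```text
time: 17.45
eef_pos: [0.5131, -0.1547, 0.162]
tcp_rot: [0.982, -0.19, -0.005, -0.001]
contact_force: [-19.1, 7.7, 24.3]
opening: 0.299
```

```bash
python3 v.py wrist w15 0 0 560 420 1
python3 - <<'E'
import cv2
i=cv2.imread('pics/w15.png')
a=cv2.resize(i[110:365,206:346],None,fx=2.3,fy=2.3,interpolation=2);b=cv2.resize(i[60:175,220:335],None,fx=4,fy=4,interpolation=2)
import numpy as np
o=np.zeros((max(a.shape[0],b.shape[0]),a.shape[1]+b.shape[1],3),np.uint8);o[:a.shape[0],:a.shape[1]]=a;o[:b.shape[0],a.shape[1]:]=b
cv2.imwrite('pics/w15c.png',o)
E
```

```text
{'time': 17.45, 'eef_pos': [0.5131, -0.1547, 0.162], 'tcp_rot': [0.9819, -0.1896, -0.0047, -0.0007], 'opening': 0.2994, 'contact_force': [-19.103, 7.7322, 24.2633], 'wrist_torque': [1.2116, 2.9921, 0.0288]}
```

View pics/w15c.png

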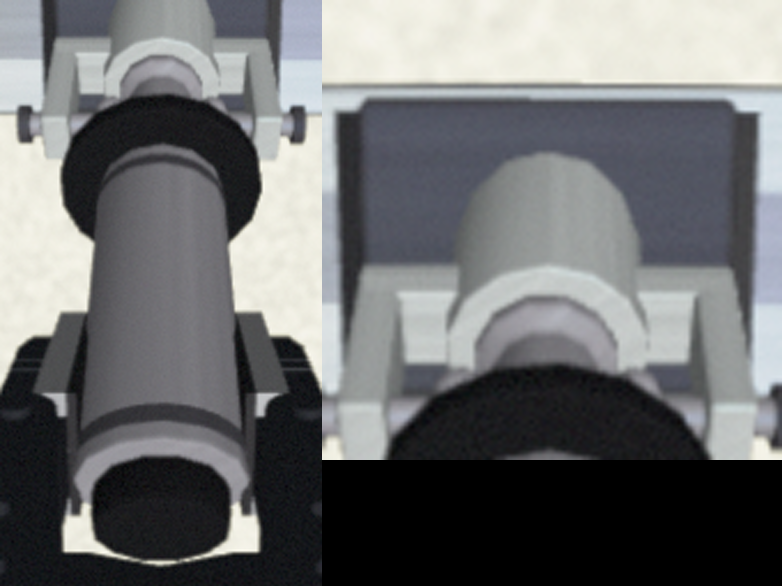

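Run:
```python
from h import *
im,c=grab('scene','s16.png')
s=monitor.get_state();print({k:np.round(s[k],4).tolist() for k in ['time','eef_pos','opening','contact_force']})
print(workorder.sign_off())
```

```text
{'time': 17.55, 'eef_pos': [0.5131, -0.1547, 0.162], 'opening': 0.2997, 'contact_force': [-18.6525, 7.7988, 25.1773]}
the job is handed in; nothing more can be done
None
```

View pics/s16.png

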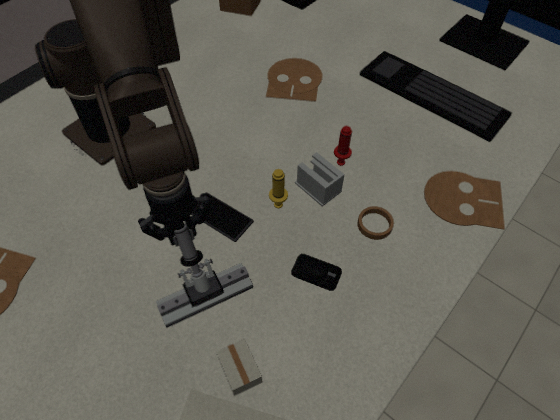

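The gun is pressed onto the tilted nipple and still held there at 120 N grip. I handed the job in at 17.6 s.

**How it went:** I gripped the barrel and slid the gun level out of the dock's open end. The arm can only turn about the vertical, so I leaned the gun in the grip by pushing its nose against the dock's far face. The first push gave about 24°, so I went back for a second. I then lined it up on the nipple by camera and pushed it in along the nipple's axis.

**Last checks:**
- **Seat fully down:** in the last push the tool moved only 0.2 mm while the force along the nipple rose from about 26 to 34 N. The seat spring gives only 13 N, so this is the stop. My measured mouth position was about 8.6 mm below the fitting's origin, against 9 mm for fully down, with roughly 1.5 mm of error.
- **Collar past the catches:** the pictures show the collar down in the cup, and by measurement the mouth is well past the 3 mm point. I did not see the catch noses spring back directly, because the guard disc hides them.
- **Other objects:** the final scene picture shows the mouse, phone, carton, tape roll and both look-alike guns where they were.

**What disagreed:** the gun's lean measured about 28°, not 30°, so it sits about 2° off square. The wrist camera and the two fixed cameras put the nipple about 3 mm apart, so I used the relative positions seen in the pictures for the final approach.

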